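Close the filter cup: strainer disc in, lock ring on and turned home

ROBOT

A 6-joint arm with a two-finger parallel gripper is mounted at the origin on the work surface. World frame = base frame: x ahead of the robot, y to its left, z up, the work surface at z = 0. Lengths are in mm, angles in degrees, forces in N, time in s.
With the tool pointing down it reaches from about 300 to 850 mm from the base axis. Payload 4.2 kg.
Tool frame: the origin (TCP) lies between the finger pads; the fingertips stand 22 mm ahead of it and the grasp point (between the pads) lies 3 mm ahead of it; z points along the fingers, y is the direction in which the jaws open and shut (so a half turn about z gives the same grasp; the last joint's range is limited). The gripper opens to 91 mm and grips with 3 to 60 N. Pads are 32 mm wide; open, the fingers measure 118 mm over their backs; the gripper's body (76 mm by 178 mm) begins 60 mm behind the grasp point.
Start: joints at [74.542, 18.312, 89.639, -0, 72.044, -1.146], TCP at [142.147, 557.167, 235.976] pointing down, gripper open.
Joint ranges: [-177.97, 177.97], [-48.28, 115.42], [12.27, 149.76], [-77.06, 257.06], [2.81, 150.46], [-146.56, 146.56]. Speed limits (degrees/s): [147.25, 147.25, 180, 180, 180, 180].

INTERFACE

Orientations are given as [roll, pitch, yaw] about the fixed x, y, z axes, in that order (R = Rz(yaw) Ry(pitch) Rx(roll)).
In Python, from workcell import telemetry, cams, env gives the robot as it stands.
- The arm moves only by the shell command python3 -m inch 'ROWS' [FORCE]. ROWS is JSON, a list of rows, each an object of numbers: "x", "y", "z": the shift along the tool's x, y, z in cm; "yaw": the turn about the tool's z in units of 5 degrees (1.0 is 5 degrees); "gripper": the gripper's target within -1 to 1 (fully open at 1, half-way at 0, shut at -1). A call has 1 to 12 rows; each row shifts and turns the commanded pose from where the row before left it, along the tool's axes as they then stand; what a row does not reach is not made up. A row lasts 1/12 s, in which the tool goes at most 41.7 mm and 7.16 degrees, less where a joint would pass 70% of its speed; a pose out of reach is approached as far as the arm can. A call is refused whole if a number of a shift passes 4.17 or a number of a turn 1, either way. A call with a gripper value outside its range is refused whole. The fingers move at their own pace and stop on an object; FORCE is the grip in N (left out, the last holds). Time passes only in rows, so rows that do not move let the fingers close. It gives the time, the measured TCP pose, the force and the opening at its end, in the units of the state.
- telemetry.state(): the state, without advancing time (a new reading comes with each control period).
- cams.grab_frame(name): name is "scene" or "top" or "wrist"; returns a dict with "pixels" (420x560x3 uint8, red, green, blue), "mtx" (3x3 intrinsics, pixels), "distortion" ([k1, k2, p1, p2, k3] as OpenCV has them; the pictures are not rectified), "rvec" (rotation vector, rad) and "tvec" (3), from world to camera coordinates, as OpenCV has them. Camera axes: x right, y down, z forward; pixel columns grow to the right and rows downward; lengths in mm; the calibration is good to about 2 mm. A picture is of the moment at which its call begins. There is no depth.
- env.job_done(): hands the job in, once; it reports no verdict.
The state is a dict: "time_s": time; "qpos": joint angles; "qvel": joint speeds; "effort": joint torques, N m; "ee_pos": TCP position; "ee_rot": TCP orientation; "force": force on the tool from outside, world axes, zero at the start; "torque": the same for the moment, N m; "gripper_width": finger opening in mm.
Only numpy, scipy, OpenCV 4.12 (cv2) and the standard library are available. Lean on these libraries where they do the work, as an engineer would, in place of code of your own. Each camera call takes 0.05 s, during which the arm holds its last target. There are 200 camera calls.

TASK

Get the white filter cup ready to go back on the tank: first drop the small perforated strainer disc flat into its mouth, then set the lock ring with the grip bar over it and screw it clockwise (seen from above) until both its ears are under the cup's claws, bar in line with the claws. Leave the disc and the ring lying flat in place and let go.

Things in the scene. Friction and masses are not known exactly. Their poses are not given: they have to be found in the camera images.
- cup_mouth (a point): Centre of the mouth of the white filter cup (fixed; 108 mm across, 60 mm tall), at rim height; z up. The mouth is a round recess 50 mm wide, 8 mm deep, with a flat ledge floor (28 mm hole in its middle). Flat rim around it. Two grey claws stand on the rim at this frame's +x and -x, 38 to 53 mm from the centre, 15 mm tall. Same after a half turn.
- claw (a point): Middle of the shelf of the claw on the cup's +x side, 45 mm from the mouth's centre, 12 mm above the rim. Each shelf has 9 mm clear beneath and reaches, seen from above, 24 deg anticlockwise and 28 deg clockwise of its middle. Open towards the centre and at its anticlockwise end; closed outside by a wall (49 mm radius) and at its clockwise end by a stop.
- strainer_stem (a point): Small grey plastic strainer disc lying flat, 40 mm wide, 5 mm thick, with ten small dark holes round an upright stem 12 mm thick whose top is 30 mm above the underside. This point: middle of the stem, on the axis, 17.5 mm above the underside; z up. 30 g. A like disc without holes, 64 mm wide, lies near: too big for the mouth.
- ring_bar (a point): Grey lock ring lying flat, bar up; 66 mm outside, 32 inside, 6 thick; two ears 14 wide reach 45 mm out along +x, -x. Grip bar along x, 56 long, 14 wide, from 26 to 42 mm above the underside. This point: bar centre, 34 mm above the underside; z up. 50 g. Ears go down on the rim with its x axis 45 to 90 deg anticlockwise of the cup's, then turn clockwise; stops are 8 deg past in line.
There are look-alikes about, which are no part of the job. Leave any purple look-alike of the part that bears ring_bar alone.

How it is judged (in metres and radians):
On the way, in this order (a step that is already met when the one before it is completed fails the run):
1. the strainer disc lies flat on the ledge in the cup's mouth, with the ring not yet on the cup (horizontal distance between strainer_stem and cup_mouth below 0.008 m and z of strainer_stem in the frame of cup_mouth between 0.006 and 0.013 m and angle between strainer_stem's own z axis and vertical below 0.12 rad and horizontal distance between ring_bar and cup_mouth above 0.06 m), for 0.2 s.
2. the lock ring is down on the cup's rim over the seated disc (horizontal distance between strainer_stem and cup_mouth below 0.008 m and z of strainer_stem in the frame of cup_mouth between 0.006 and 0.013 m and angle between each of strainer_stem, ring_bar's own z axis and vertical below 0.12 rad and horizontal distance between ring_bar and cup_mouth below 0.01 m and z of ring_bar in the frame of cup_mouth between 0.03 and 0.0385 m), for 0.1 s.
At the end, for the whole second after the job is handed in: Disc flat (7 deg) on the ledge, within 8 mm of the mouth's centre; ring flat (7 deg) on the rim over it, within 10 mm of the centre and 4 mm in height, its ears under the claws: its x axis within 15 degrees of the cup's x axis, either way round. Both at rest (all of step 2 and angle between the x axis of ring_bar and the x axis of cup_mouth, either way round below 0.27 rad and linear speed of each of strainer, lockring below 0.02 m/s); the robot touches nothing.
It also fails if it takes over 54 s, if anything falls off the work surface, if the arm or the gripper's body presses on something with over 40 N, if the wrist force passes 120 N, or if a joint passes its speed limit or range.

## Working session

There is one attempt and no reset: what is moved stays moved. The work goes in short steps, Python scripts to look and compute and a shell command to move; the robot and the scene stay as the last step left them, time stands still between calls to the robot, and variables do not carry over. Pictures are saved under pics/ and viewed, about 8 in all and at most 12, crops included, and the job is handed in when it is done.

```bash
ls; mkdir -p pics
cat > h.py <<'E'
import numpy as np,cv2
from workcell import telemetry,cams,env
def grab(name,fn=None):
    f=cams.grab_frame(name)
    if fn: cv2.imwrite('pics/'+fn,f['pixels'][:,:,::-1]); np.savez('pics/'+fn+'.npz',**{k:np.array(v) for k,v in f.items()})
    return f
def ray(f,uv,z):
    R=cv2.Rodrigues(np.array(f['rvec'],float))[0];t=np.array(f['tvec'],float).ravel()
    n=cv2.undistortPoints(np.array(uv,float).reshape(-1,1,2),np.array(f['mtx'],float),np.array(f['distortion'],float)).reshape(-1,2)
    c=-R.T@t; z=np.broadcast_to(z,len(n)); out=[]
    for (a,b),zz in zip(n,z):
        d=R.T@np.array([a,b,1]); out.append(c+d*(zz-c[2])/d[2])
    return np.array(out)
def proj(f,P):
    return cv2.projectPoints(np.array(P,float).reshape(-1,1,3),np.array(f['rvec'],float),np.array(f['tvec'],float),np.array(f['mtx'],float),np.array(f['distortion'],float))[0].reshape(-1,2)
def load(fn): return dict(np.load('pics/'+fn+'.npz'))
E
python3 - <<'E'
from h import *
a=grab('top','top.png');b=grab('scene','scene.png')
print(telemetry.state())
E
```

```text
pics
{'time_s': 0.1, 'qpos': array([ 7.45403859e+01,  1.83468496e+01,  8.96999284e+01,  4.73606628e-04,
        7.20442298e+01, -1.14745552e+00]), 'qvel': array([-0.03564528, -0.06951116, -0.33318513,  0.01077819, -0.10607159,
        0.12085701]), 'effort': array([ 4.13406324e-04, -4.13334489e+01, -2.32509631e+01,  7.28436559e-02,
        4.20854765e-02, -7.57022553e-05]), 'ee_pos': array([142.04132337, 556.74162147, 235.21217314]), 'ee_rot': array([-1.79909019e+02, -2.27269672e-03,  1.65687693e+02]), 'force': array([-0.12484361, -0.19910718, -0.38788347]), 'torque': array([-0.00334032,  0.00940791,  0.00101972]), 'gripper_width': 91.14495486040742}
```

View pics/top.png

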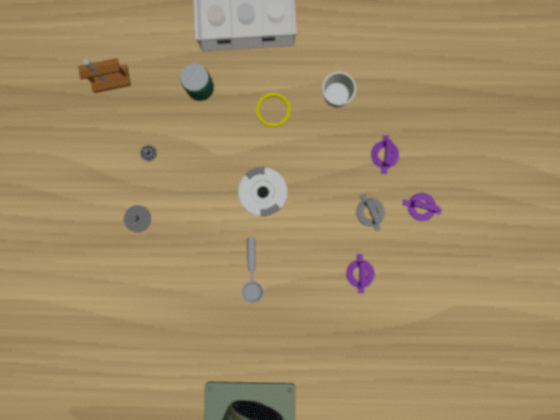

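View pics/scene.png

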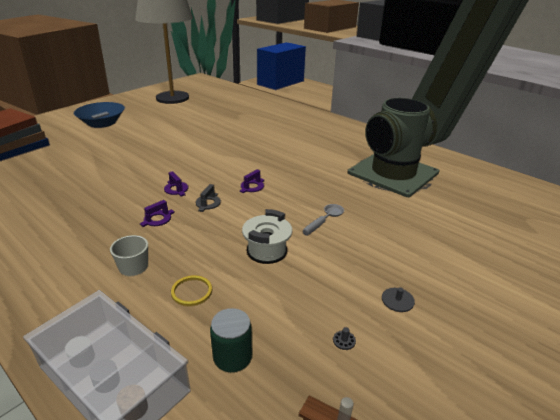

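The top view shows the cup at (263,191) with claws at about (256,173) and (270,210). The perforated strainer is at (148,153) and the big disc at (137,218). The grey ring is at (370,212), with purple look-alikes close by.

Run:
```python
from h import *
f=load('top.png');im=f['pixels']
print(ray(f,[[263,191]],60),ray(f,[[148,153]],[5]),ray(f,[[370,212]],20),ray(f,[[137,218]],5))
print(ray(f,[[256,173],[268,210]],75),ray(f,[[362,196],[377,229]],34))
print(ray(f,[[385,154],[422,207],[360,274],[273,110]],10)[:,:2].round())
c=[cv2.resize(im[y-32:y+32,x-32:x+32],(256,256),interpolation=cv2.INTER_CUBIC) for x,y in((263,191),(148,153),(370,212))]
cv2.imwrite('pics/crop.png',np.hstack(c)[:,:,::-1])
g=load('scene.png')
R=cv2.Rodrigues(f['rvec'])[0];print((-R.T@f['tvec'].ravel()).round())
```

```text
[[531.89020418 -26.5520262   60.        ]] [[623.12768017 244.3824452    5.        ]] [[ 490.1188051  -266.80859841   20.        ]] [[471.77531856 266.13231296   5.        ]]
[[569.46498451 -11.59155406  75.        ]
 [489.64443289 -38.4479181   75.        ]] [[ 525.00920546 -246.57250898   34.        ]
 [ 451.7569045  -279.95191262   34.        ]]
[[ 624. -303.]
 [ 503. -387.]
 [ 350. -246.]
 [ 724.  -45.]]
[ 436.  -73. 1143.]
```

View pics/crop.png

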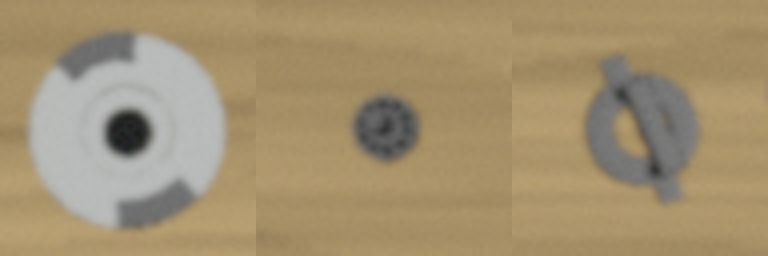

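```bash
cat >> h.py <<'E'
def sample(f,P,g=None):
    uv=proj(f,P).astype(np.float32)
    return cv2.remap(f['pixels'],uv[:,0].reshape(1,-1),uv[:,1].reshape(1,-1),cv2.INTER_LINEAR)[0].astype(float)
def rect(f,cx,cy,z,half=60,s=4):
    n=int(2*half*s); u,v=np.meshgrid(np.arange(n),np.arange(n))
    P=np.stack([cx+half-v/s,cy+half-u/s,np.full(u.shape,z,float)],-1).reshape(-1,3)
    uv=proj(f,P).astype(np.float32).reshape(n,n,2)
    return cv2.remap(f['pixels'],uv[...,0],uv[...,1],cv2.INTER_LINEAR)  # up=+x, left=+y
E
python3 - <<'E'
from h import *
f=load('top.png')
im=f['pixels'].astype(int)
# cup: white mask
m=((im.min(2)>150)&(im.max(2)-im.min(2)<30)).astype(np.uint8); m[:150]=0;m[240:]=0
c=max(cv2.findContours(m,0,2)[0],key=cv2.contourArea); h=cv2.convexHull(c)
P=ray(f,h.reshape(-1,2),60)[:,:2].astype(np.float32);print('cup',cv2.minEnclosingCircle(P),cv2.fitEllipse(P))
cx,cy=cv2.fitEllipse(P)[0]
a=np.radians(np.arange(0,360,4))
Q=np.stack([cx+45.5*np.cos(a),cy+45.5*np.sin(a),0*a+75],1)
print([(int(d),int(v)) for d,v in zip(np.degrees(a),sample(f,Q).mean(1))])
def gray(box):
    x0,x1,y0,y1=box;s=im[y0:y1,x0:x1];m=(s.max(2)-s.min(2)<25).astype(np.uint8)
    c=max(cv2.findContours(m,0,2)[0],key=cv2.contourArea);return c.reshape(-1,2)+[x0,y0]
d=gray((130,170,135,172));print('disc',cv2.fitEllipse(ray(f,d,5)[:,:2].astype(np.float32)))
r=gray((345,400,185,245));P=ray(f,r,12)[:,:2].astype(np.float32);print('ring',cv2.minAreaRect(P),P.mean(0),cv2.fitEllipse(P))
E
```

```text
cup ((531.3992919921875, -25.313947677612305), 53.50112533569336) ((531.2818603515625, -25.05072021484375), (104.88607025146484, 106.64591217041016), 21.068159103393555)
[(0, 112), (4, 110), (8, 109), (12, 109), (16, 109), (20, 108), (24, 111), (28, 109), (32, 109), (36, 110), (40, 108), (44, 116), (48, 149), (52, 178), (56, 184), (59, 185), (64, 184), (68, 185), (72, 184), (76, 183), (80, 185), (84, 185), (88, 185), (92, 185), (96, 186), (100, 185), (104, 185), (108, 185), (112, 185), (116, 185), (119, 185), (124, 185), (128, 184), (132, 186), (136, 185), (140, 185), (144, 185), (148, 185), (152, 184), (156, 185), (160, 184), (164, 186), (168, 185), (172, 175), (176, 141), (180, 115), (184, 112), (188, 110), (192, 110), (196, 111), (200, 113), (204, 112), (208, 111), (212, 112), (216, 111), (220, 114), (224, 120), (228, 151), (232, 180), (236, 184), (239, 185), (244, 186), (248, 185), (252, 186), (256, 185), (260, 186), (264, 185), (268, 186), (272, 185), (276, 185), (280, 185), (284, 186), (288, 186), (292, 185), (296, 186), (300, 185), (304, 185), (308, 185), (312, 185), (316, 186), (320, 185), (324, 184), (328, 185), (332, 185), (336, 185), (340, 185), (344, 184), (348, 184), (352, 174), (356, 137)]
disc ((624.4125366210938, 244.26524353027344), (34.801082611083984, 36.94133377075195), 161.45555114746094)
ring ((491.629638671875, -268.4799499511719), (61.65079879760742, 69.20301818847656), 72.90754699707031) [ 489.94025 -267.44528] ((492.0047912597656, -268.0777893066406), (56.989505767822266, 76.58641815185547), 106.14888763427734)
```

```bash
cat >> h.py <<'E'
def go(x,y,z,yaw):
    from scipy.spatial.transform import Rotation as Ro
    s=telemetry.state();R=Ro.from_euler('xyz',s['ee_rot'],degrees=True).as_matrix()
    d=R.T@(np.array([x,y,z])-s['ee_pos'])/10; dy=(yaw-s['ee_rot'][2]+180)%360-180
    print('t %.2f'%s['time_s'],'xyz cm',d.round(2),'yaw units %.2f'%(-dy/5),'pos',s['ee_pos'].round(1),'rot',s['ee_rot'].round(1),'F',s['force'].round(1),'w %.1f'%s['gripper_width'])
E
python3 -m inch '[{"yaw":1,"gripper":0.0},{"yaw":1},{"yaw":1},{"yaw":1},{"yaw":1},{"yaw":1},{"yaw":1},{"yaw":1},{"yaw":1},{"yaw":1},{"yaw":1},{"yaw":1}]' 20
python3 -m inch '[{"yaw":1},{"yaw":1},{"yaw":1},{"yaw":1},{"yaw":1},{"yaw":1},{"yaw":1},{"yaw":1},{"yaw":1},{"yaw":1},{"yaw":1},{"yaw":1}]'
python3 -m inch '[{"yaw":1},{"yaw":1},{"yaw":1},{"yaw":1},{"yaw":0.3},{}]'
python3 -c "
from h import *
go(624,244,180,24)"
```

```text
t 0.10 xyz cm [-54.43 -18.38   5.55] yaw units 28.34 pos [142.  556.7 235.2] rot [-179.9   -0.   165.7] F [-0.1 -0.2 -0.4] w 91.1invalid input
invalid input
invalid input
```

```bash
python3 -m inch '[{"x":0,"y":0,"z":0,"yaw":1,"gripper":0}]' 20; python3 -m inch -h | head -20
```

```text
time_s: 0.18
ee_pos: [142.1, 556.8, 235.3]
ee_rot: [-179.9, 0.0, 160.6]
force: [0.4, 0.4, -0.5]
gripper_width: 87.3invalid input: not JSON, or not a number
```

```bash
python3 -m inch '[{"x":0,"y":0,"z":0,"yaw":1,"gripper":0},{"x":0,"y":0,"z":0,"yaw":1,"gripper":0},{"x":0,"y":0,"z":0,"yaw":1,"gripper":0},{"x":0,"y":0,"z":0,"yaw":1,"gripper":0},{"x":0,"y":0,"z":0,"yaw":1,"gripper":0},{"x":0,"y":0,"z":0,"yaw":1,"gripper":0},{"x":0,"y":0,"z":0,"yaw":1,"gripper":0},{"x":0,"y":0,"z":0,"yaw":1,"gripper":0},{"x":0,"y":0,"z":0,"yaw":1,"gripper":0},{"x":0,"y":0,"z":0,"yaw":1,"gripper":0},{"x":0,"y":0,"z":0,"yaw":1,"gripper":0},{"x":0,"y":0,"z":0,"yaw":1,"gripper":0}]'
python3 -m inch '[{"x":0,"y":0,"z":0,"yaw":1,"gripper":0},{"x":0,"y":0,"z":0,"yaw":1,"gripper":0},{"x":0,"y":0,"z":0,"yaw":1,"gripper":0},{"x":0,"y":0,"z":0,"yaw":1,"gripper":0},{"x":0,"y":0,"z":0,"yaw":1,"gripper":0},{"x":0,"y":0,"z":0,"yaw":1,"gripper":0},{"x":0,"y":0,"z":0,"yaw":1,"gripper":0},{"x":0,"y":0,"z":0,"yaw":1,"gripper":0},{"x":0,"y":0,"z":0,"yaw":1,"gripper":0},{"x":0,"y":0,"z":0,"yaw":1,"gripper":0},{"x":0,"y":0,"z":0,"yaw":1,"gripper":0},{"x":0,"y":0,"z":0,"yaw":1,"gripper":0}]'
python3 -m inch '[{"x":0,"y":0,"z":0,"yaw":1,"gripper":0},{"x":0,"y":0,"z":0,"yaw":1,"gripper":0},{"x":0,"y":0,"z":0,"yaw":1,"gripper":0},{"x":0,"y":0,"z":0,"yaw":0.3,"gripper":0}]'
python3 -c "
from h import *
go(624,244,150,24)"
```

```text
time_s: 1.18
ee_pos: [142.1, 556.9, 235.4]
ee_rot: [-180.0, 0.1, 100.4]
force: [0.2, 0.2, -0.1]
gripper_width: 45.6
time_s: 2.18
ee_pos: [142.1, 556.9, 235.5]
ee_rot: [180.0, 0.0, 40.4]
force: [-0.4, -0.1, -0.3]
gripper_width: 45.4
time_s: 2.52
ee_pos: [142.1, 556.9, 235.5]
ee_rot: [180.0, 0.0, 24.0]
force: [0.4, 0.8, -0.0]
gripper_width: 46.1
t 2.52 xyz cm [31.31 48.17  8.57] yaw units -0.00 pos [142.1 556.9 235.5] rot [180.   0.  24.] F [ 0.4  0.8 -0. ] w 46.1
```

```bash
python3 -m inch '[{"x":1.96,"y":3.01,"z":0.5,"yaw":0,"gripper":0},{"x":1.96,"y":3.01,"z":0.5,"yaw":0,"gripper":0},{"x":1.96,"y":3.01,"z":0.5,"yaw":0,"gripper":0},{"x":1.96,"y":3.01,"z":0.5,"yaw":0,"gripper":0},{"x":1.96,"y":3.01,"z":0.5,"yaw":0,"gripper":0},{"x":1.96,"y":3.01,"z":0.5,"yaw":0,"gripper":0},{"x":1.96,"y":3.01,"z":0.5,"yaw":0,"gripper":0},{"x":1.96,"y":3.01,"z":0.5,"yaw":0,"gripper":0},{"x":1.96,"y":3.01,"z":0.5,"yaw":0,"gripper":0},{"x":1.96,"y":3.01,"z":0.5,"yaw":0,"gripper":0},{"x":1.96,"y":3.01,"z":0.5,"yaw":0,"gripper":0},{"x":1.96,"y":3.01,"z":0.5,"yaw":0,"gripper":0}]'
python3 -m inch '[{"x":1.96,"y":3.01,"z":0.5,"yaw":0,"gripper":0},{"x":1.96,"y":3.01,"z":0.5,"yaw":0,"gripper":0},{"x":1.96,"y":3.01,"z":0.5,"yaw":0,"gripper":0},{"x":1.96,"y":3.01,"z":0.5,"yaw":0,"gripper":0},{"x":0,"y":0,"z":0,"yaw":0,"gripper":0},{"x":0,"y":0,"z":0,"yaw":0,"gripper":0}]'
python3 -c "
from h import *
go(624,244,150,24); grab('wrist','w1.png')"
```

```text
time_s: 3.52
ee_pos: [505.8, 322.7, 175.3]
ee_rot: [-180.0, 0.0, 24.2]
force: [0.2, 0.1, -0.0]
gripper_width: 45.9
time_s: 4.02
ee_pos: [626.3, 244.8, 154.4]
ee_rot: [-180.0, 0.1, 24.0]
force: [0.2, 0.4, 0.2]
gripper_width: 45.6
t 4.02 xyz cm [-0.24 -0.02  0.44] yaw units 0.00 pos [626.3 244.8 154.4] rot [-1.8e+02  1.0e-01  2.4e+01] F [0.2 0.4 0.2] w 45.6
```

View pics/w1.png

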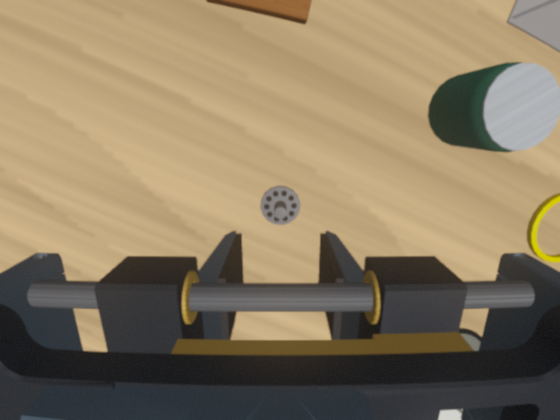

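The wrist view shows the perforated disc at (280,205), centred between the open fingers.

Run:
```python
from h import *
f=load('w1.png');im=f['pixels'].astype(int)
s=im[170:240,240:320];m=(s.max(2)-s.min(2)<25).astype(np.uint8)
c=max(cv2.findContours(m,0,2)[0],key=cv2.contourArea).reshape(-1,2)+[240,170]
print(c.min(0),c.max(0));e=cv2.fitEllipse(ray(f,c,5)[:,:2].astype(np.float32));print(e)
go(*e[0],33,24)
print(proj(f,[[*e[0],30]]))
```

```text
[261 187] [299 223]
((625.106201171875, 244.47128295898438), (37.44993209838867, 37.58369445800781), 93.60198211669922)
t 4.07 xyz cm [-0.04  0.13 12.19] yaw units 0.02 pos [625.3 245.8 154.9] rot [-1.80e+02  1.00e-01  2.41e+01] F [-0.9 -0.2 -0.2] w 45.6
[[279.87010579 212.121938  ]]
```

```bash
python3 -m inch '[{"x":-0.05,"y":0.05,"z":2.5,"yaw":0,"gripper":0},{"x":0,"y":0,"z":2.5,"yaw":0,"gripper":0},{"x":0,"y":0,"z":2.5,"yaw":0,"gripper":0},{"x":0,"y":0,"z":2.5,"yaw":0,"gripper":0},{"x":0,"y":0,"z":1.5,"yaw":0,"gripper":0},{"x":0,"y":0,"z":0.7,"yaw":0,"gripper":0},{"x":0,"y":0,"z":0,"yaw":0,"gripper":0},{"x":0,"y":0,"z":0,"yaw":0,"gripper":-1},{"x":0,"y":0,"z":0,"yaw":0,"gripper":-1},{"x":0,"y":0,"z":0,"yaw":0,"gripper":-1},{"x":0,"y":0,"z":0,"yaw":0,"gripper":-1},{"x":0,"y":0,"z":0,"yaw":0,"gripper":-1}]' 15
python3 -m inch '[{"x":0,"y":0,"z":0,"yaw":0,"gripper":-1},{"x":0,"y":0,"z":0,"yaw":0,"gripper":-1},{"x":0,"y":0,"z":0,"yaw":0,"gripper":-1}]'
python3 -c "
from h import *
go(531.3,-25.1,140,24)"
```

```text
time_s: 5.07
ee_pos: [625.7, 245.8, 34.9]
ee_rot: [180.0, -0.1, 24.2]
force: [0.4, -0.2, -0.5]
gripper_width: 15.4
time_s: 5.32
ee_pos: [625.6, 245.7, 34.7]
ee_rot: [-180.0, -0.1, 24.2]
force: [-1.0, -1.0, 5.4]
gripper_width: 11.4
t 5.32 xyz cm [-19.69  20.84 -10.55] yaw units 0.04 pos [625.6 245.7  34.7] rot [-1.80e+02 -1.00e-01  2.42e+01] F [-1.  -1.   5.4] w 11.4
```

```bash
python3 -m inch '[{"x":0,"y":0,"z":-2,"yaw":0,"gripper":-1},{"x":0,"y":0,"z":-3,"yaw":0,"gripper":-1},{"x":-1,"y":1,"z":-3,"yaw":0,"gripper":-1},{"x":-2.4,"y":2.5,"z":-2.5,"yaw":0,"gripper":-1},{"x":-2.4,"y":2.5,"z":0,"yaw":0,"gripper":-1},{"x":-2.4,"y":2.5,"z":0,"yaw":0,"gripper":-1},{"x":-2.4,"y":2.5,"z":0,"yaw":0,"gripper":-1},{"x":-2.4,"y":2.5,"z":0,"yaw":0,"gripper":-1},{"x":-2.4,"y":2.5,"z":0,"yaw":0,"gripper":-1},{"x":-2.4,"y":2.5,"z":0,"yaw":0,"gripper":-1},{"x":-1.5,"y":1.6,"z":0,"yaw":0,"gripper":-1},{"x":-0.4,"y":0.7,"z":0,"yaw":0,"gripper":-1}]'
python3 -m inch '[{"x":0,"y":0,"z":0,"yaw":0,"gripper":-1},{"x":0,"y":0,"z":0,"yaw":0,"gripper":-1},{"x":0,"y":0,"z":0,"yaw":0,"gripper":-1}]'
python3 -c "
from h import *
go(531.3,-25.1,140,24); grab('wrist','w2.png')"
```

```text
time_s: 6.32
ee_pos: [529.2, -26.6, 138.1]
ee_rot: [-180.0, 0.1, 24.0]
force: [-0.1, 0.0, -0.6]
gripper_width: 11.4
time_s: 6.57
ee_pos: [531.7, -22.9, 138.2]
ee_rot: [-180.0, -0.0, 24.2]
force: [-0.6, 0.3, 0.0]
gripper_width: 11.5
t 6.57 xyz cm [-0.12  0.18 -0.18] yaw units 0.05 pos [531.7 -22.9 138.2] rot [-180.    -0.    24.2] F [-0.6  0.3  0. ] w 11.5
```

View pics/w2.png

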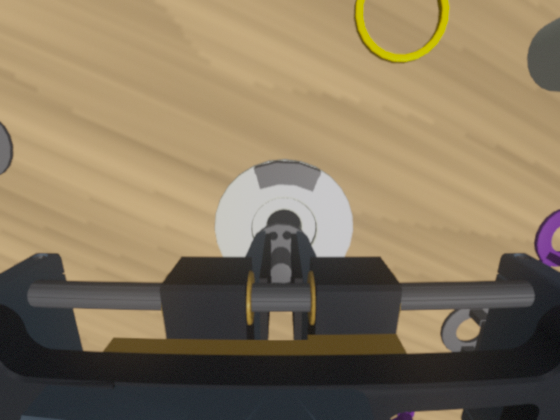

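Run:
```python
from h import *
from scipy.optimize import least_squares
f=load('w2.png');im=f['pixels'].astype(int)
m=((im.min(2)>165)&(im.max(2)-im.min(2)<30)).astype(np.uint8);m[:150]=0;m[300:]=0;m[:,:200]=0;m[:,370:]=0
L=[];
for v in range(180,255,3):
    u=np.where(m[v])[0]
    if len(u): L+=[[u.min()-.5,v],[u.max()+.5,v]]
P=ray(f,L,60)[:,:2]
r=least_squares(lambda p:np.hypot(*(P-p[:2]).T)-p[2],[531,-25,54],loss='soft_l1');print(r.x,np.abs(r.fun).max())
go(r.x[0],r.x[1],90,24)
cx,cy=r.x[:2];a=np.radians(np.arange(-30,80,3));Q=np.stack([cx+45.5*np.cos(a),cy+45.5*np.sin(a),0*a+75],1)
print([(int(round(d)),int(v)) for d,v in zip(np.degrees(a),sample(f,Q).mean(1))])
```

```text
[531.42109611 -26.10704498  53.28290918] 0.5065438930067074
t 6.62 xyz cm [-0.16  0.29  4.82] yaw units 0.05 pos [531.7 -22.8 138.2] rot [-180.    -0.    24.3] F [-0.4  0.6 -0.6] w 12.1
[(-30, 199), (-27, 199), (-24, 199), (-21, 200), (-18, 199), (-15, 199), (-12, 200), (-9, 199), (-6, 189), (-3, 131), (0, 130), (3, 130), (6, 129), (9, 128), (12, 128), (15, 128), (18, 128), (21, 126), (24, 125), (27, 126), (30, 125), (33, 124), (36, 124), (39, 124), (42, 123), (45, 123), (48, 148), (51, 198), (54, 198), (57, 198), (60, 199), (63, 198), (66, 198), (69, 198), (72, 197), (75, 197), (78, 198)]
```

```bash
python3 -m inch '[{"x":-0.15,"y":0.28,"z":1,"yaw":0,"gripper":-1},{"x":0,"y":0,"z":1.5,"yaw":0,"gripper":-1},{"x":0,"y":0,"z":1.5,"yaw":0,"gripper":-1},{"x":0,"y":0,"z":0.7,"yaw":0,"gripper":-1},{"x":0,"y":0,"z":0.35,"yaw":0,"gripper":-1},{"x":0,"y":0,"z":0,"yaw":0,"gripper":-1},{"x":0,"y":0,"z":0,"yaw":0,"gripper":-1},{"x":0,"y":0,"z":0,"yaw":0,"gripper":-1}]'
python3 -c "
from h import *
go(531.4,-25.8,87,24)"
```

```text
time_s: 7.28
ee_pos: [531.3, -27.0, 88.0]
ee_rot: [180.0, -0.1, 24.2]
force: [-0.3, 0.1, -0.3]
gripper_width: 11.0
t 7.28 xyz cm [ 0.05 -0.1   0.1 ] yaw units 0.04 pos [531.3 -27.   88. ] rot [ 1.80e+02 -1.00e-01  2.42e+01] F [-0.3  0.1 -0.3] w 11.0
```

Within tolerance: lower the last 1 mm, release, rise and move towards the ring.

```bash
python3 -m inch '[{"x":0,"y":-0.08,"z":0.1,"yaw":0,"gripper":-1},{"x":0,"y":0,"z":0,"yaw":0,"gripper":-1},{"x":0,"y":0,"z":0,"yaw":0,"gripper":-0.3},{"x":0,"y":0,"z":0,"yaw":0,"gripper":-0.3},{"x":0,"y":0,"z":0,"yaw":0,"gripper":-0.3},{"x":0,"y":0,"z":0,"yaw":0,"gripper":-0.3},{"x":0,"y":0,"z":-2,"yaw":0,"gripper":-0.3},{"x":0,"y":0,"z":-3,"yaw":0,"gripper":-0.2},{"x":0,"y":0,"z":-3,"yaw":0,"gripper":-0.2},{"x":0,"y":0,"z":0,"yaw":0,"gripper":-0.2}]'
python3 -c "
from h import *
go(491,-268,150,24.5); grab('wrist','w3.png')"
```

```text
time_s: 8.12
ee_pos: [534.1, -26.7, 172.5]
ee_rot: [179.7, -0.6, 24.2]
force: [0.8, -0.6, -0.1]
gripper_width: 36.5
t 8.12 xyz cm [-13.84  20.24   2.22] yaw units -0.06 pos [534.1 -26.7 172.5] rot [179.7  -0.6  24.2] F [ 0.8 -0.6 -0.1] w 36.5
```

View pics/w3.png

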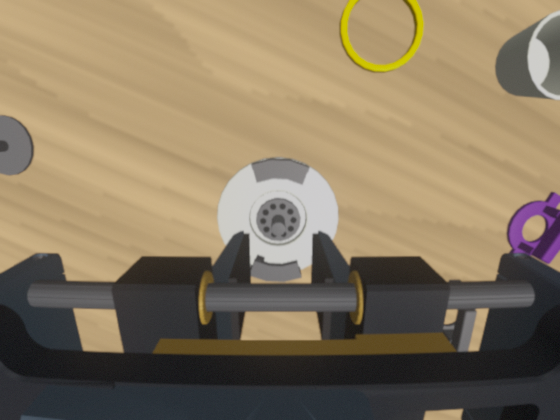

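The disc sits flat and centred in the recess at (278,219). Next is the ring.

```bash
python3 -m inch '[{"x":-1.7,"y":2.5,"z":0,"yaw":0,"gripper":-0.2},{"x":-1.7,"y":2.5,"z":0,"yaw":0,"gripper":-0.2},{"x":-1.7,"y":2.5,"z":0,"yaw":0,"gripper":-0.2},{"x":-1.7,"y":2.5,"z":0,"yaw":0,"gripper":-0.2},{"x":-1.7,"y":2.5,"z":0,"yaw":0,"gripper":-0.2},{"x":-1.7,"y":2.5,"z":0,"yaw":0,"gripper":-0.2},{"x":-1.7,"y":2.5,"z":0,"yaw":0,"gripper":-0.2},{"x":-1.7,"y":2.5,"z":0,"yaw":0,"gripper":-0.2},{"x":0,"y":0,"z":0,"yaw":0,"gripper":-0.2},{"x":0,"y":0,"z":0,"yaw":0,"gripper":-0.2},{"x":0,"y":0,"z":0,"yaw":0,"gripper":-0.2}]'
python3 -c "
from h import *
go(491,-268,150,24.5); grab('wrist','w4.png')"
```

```text
time_s: 9.08
ee_pos: [487.9, -264.0, 165.8]
ee_rot: [-179.9, 0.0, 24.2]
force: [0.3, -0.2, -0.8]
gripper_width: 36.2
t 9.08 xyz cm [0.12 0.5  1.58] yaw units -0.07 pos [ 487.9 -264.   165.8] rot [-179.9    0.    24.2] F [ 0.3 -0.2 -0.8] w 36.2
```

View pics/w4.png

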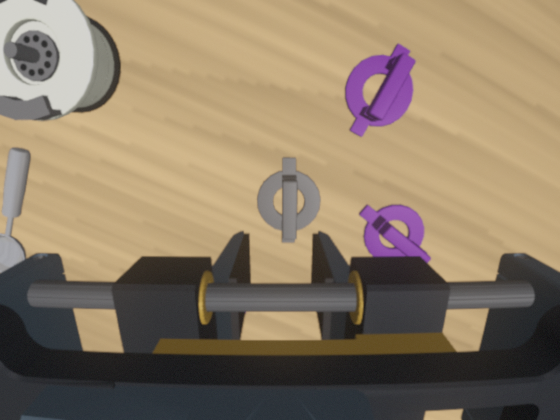

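The grey ring is centred at about (289,200). Its bar runs almost straight up the image, so it lies along the tool's x axis.

Run:
```python
from h import *
from scipy.optimize import least_squares
f=load('w4.png');im=f['pixels'].astype(int)
s=im[150:250,245:335];m=(s.max(2)-s.min(2)<28).astype(np.uint8)
c=max(cv2.findContours(m,0,1)[0],key=cv2.contourArea).reshape(-1,2)+[245,150]
side=c[(abs(c[:,0]-289)>16)]
P=ray(f,side,6)[:,:2]
r=least_squares(lambda p:np.hypot(*(P-p[:2]).T)-p[2],[490,-268,33],loss='soft_l1');print(r.x,np.abs(r.fun).max(),len(P))
# bar near end / ear far end, edges
top=c[c[:,1]<167];bot=c[c[:,1]>234]
et=np.array([[top[:,0].mean(),top[:,1].min()]]);eb=np.array([[bot[:,0].mean(),bot[:,1].max()]])
A=ray(f,et,6)[0];B=ray(f,eb,42)[0];print(et,eb,A,B,np.degrees(np.arctan2(*(A-B)[1::-1])))
print('dist',np.hypot(*(A[:2]-r.x[:2])),np.hypot(*(B[:2]-r.x[:2])))
for q in (A,B): d=(q[:2]-r.x[:2])*(1 if q is A else -1);print(np.degrees(np.arctan2(d[1],d[0])))
go(r.x[0],r.x[1],34,24.2)
```

```text
[ 491.90138485 -271.08989932   31.52698193] 0.6185666157174943 105
[[288.78571429 158.        ]] [[287.91666667 241.        ]] [ 531.91569308 -253.35744276    6.        ] [ 464.30745049 -282.40082851   42.        ] 23.247562119927657
dist 43.76739515648714 29.822178534020924
23.90066530711711
22.289035914526362
t 9.13 xyz cm [ 0.04  0.86 13.21] yaw units 0.00 pos [ 488.1 -263.6  166.1] rot [-179.9    0.    24.2] F [ 0.3  0.3 -0.4] w 36.6
```

```bash
python3 -m inch '[{"x":0.05,"y":0.8,"z":1.5,"yaw":0.1,"gripper":-0.2},{"x":0,"y":0,"z":2.5,"yaw":0,"gripper":-0.2},{"x":0,"y":0,"z":2.5,"yaw":0,"gripper":-0.2},{"x":0,"y":0,"z":2.5,"yaw":0,"gripper":-0.2},{"x":0,"y":0,"z":2.5,"yaw":0,"gripper":-0.2},{"x":0,"y":0,"z":1.3,"yaw":0,"gripper":-0.2},{"x":0,"y":0,"z":0,"yaw":0,"gripper":-0.2},{"x":0,"y":0,"z":0,"yaw":0,"gripper":-0.2}]' 30
python3 -m inch '[{"x":0,"y":0,"z":0,"yaw":0,"gripper":-1},{"x":0,"y":0,"z":0,"yaw":0,"gripper":-1},{"x":0,"y":0,"z":0,"yaw":0,"gripper":-1},{"x":0,"y":0,"z":0,"yaw":0,"gripper":-1},{"x":0,"y":0,"z":0,"yaw":0,"gripper":-1},{"x":0,"y":0,"z":0,"yaw":0,"gripper":-1}]'
python3 -c "
from h import *
go(531.4,-25.8,140,91)"
```

```text
time_s: 9.8
ee_pos: [492.2, -270.4, 38.4]
ee_rot: [-179.9, 0.0, 23.8]
force: [0.0, -0.4, 0.8]
gripper_width: 36.8
time_s: 10.3
ee_pos: [492.7, -271.8, 39.8]
ee_rot: [179.9, -0.1, 23.7]
force: [-0.3, 1.4, 5.8]
gripper_width: 14.1
t 10.30 xyz cm [ 13.44 -20.96 -10.02] yaw units -13.46 pos [ 492.7 -271.8   39.8] rot [ 1.799e+02 -1.000e-01  2.370e+01] F [-0.3  1.4  5.8] w 14.1
```

```bash
python3 -m inch '[{"x":0,"y":0,"z":-2,"yaw":0,"gripper":-1},{"x":0,"y":0,"z":-3,"yaw":0,"gripper":-1},{"x":0,"y":0,"z":-3,"yaw":0,"gripper":-1},{"x":0,"y":0,"z":-2.5,"yaw":0,"gripper":-1},{"x":0,"y":0,"z":0,"yaw":-1,"gripper":-1},{"x":0,"y":0,"z":0,"yaw":-1,"gripper":-1},{"x":0,"y":0,"z":0,"yaw":-1,"gripper":-1},{"x":0,"y":0,"z":0,"yaw":-1,"gripper":-1},{"x":0,"y":0,"z":0,"yaw":-1,"gripper":-1},{"x":0,"y":0,"z":0,"yaw":-1,"gripper":-1},{"x":0,"y":0,"z":0,"yaw":-1,"gripper":-1},{"x":0,"y":0,"z":0,"yaw":-1,"gripper":-1}]'
python3 -m inch '[{"x":0,"y":0,"z":0,"yaw":-1,"gripper":-1},{"x":0,"y":0,"z":0,"yaw":-1,"gripper":-1},{"x":0,"y":0,"z":0,"yaw":-1,"gripper":-1},{"x":0,"y":0,"z":0,"yaw":-1,"gripper":-1},{"x":0,"y":0,"z":0,"yaw":-1,"gripper":-1},{"x":0,"y":0,"z":0,"yaw":-0.4,"gripper":-1},{"x":0,"y":0,"z":0,"yaw":0,"gripper":-1}]'
python3 -c "
from h import *
go(531.4,-25.8,145,91)"
```

```text
time_s: 11.3
ee_pos: [491.9, -271.7, 143.6]
ee_rot: [-180.0, -0.0, 63.9]
force: [0.3, 0.3, -0.1]
gripper_width: 13.9
time_s: 11.88
ee_pos: [491.9, -271.7, 143.6]
ee_rot: [-180.0, -0.0, 90.7]
force: [-0.1, 0.3, -0.5]
gripper_width: 13.5
t 11.88 xyz cm [24.54  4.25 -0.14] yaw units -0.06 pos [ 491.9 -271.7  143.6] rot [-180.    -0.    90.7] F [-0.1  0.3 -0.5] w 13.5
```

```bash
python3 -m inch '[{"x":1.5,"y":0.3,"z":0,"yaw":0,"gripper":-1},{"x":3,"y":0.5,"z":0,"yaw":0,"gripper":-1},{"x":3,"y":0.5,"z":0,"yaw":0,"gripper":-1},{"x":3,"y":0.5,"z":0,"yaw":0,"gripper":-1},{"x":3,"y":0.5,"z":0,"yaw":0,"gripper":-1},{"x":3,"y":0.5,"z":0,"yaw":0,"gripper":-1},{"x":3,"y":0.5,"z":0,"yaw":0,"gripper":-1},{"x":3,"y":0.5,"z":0,"yaw":0,"gripper":-1},{"x":1.5,"y":0.35,"z":0,"yaw":0,"gripper":-1},{"x":0.5,"y":0.1,"z":0,"yaw":0,"gripper":-1},{"x":0,"y":0,"z":0,"yaw":0,"gripper":-1},{"x":0,"y":0,"z":0,"yaw":0,"gripper":-1}]'
python3 -m inch '[{"x":0,"y":0,"z":0,"yaw":0,"gripper":-1},{"x":0,"y":0,"z":0,"yaw":0,"gripper":-1},{"x":0,"y":0,"z":0,"yaw":0,"gripper":-1}]'
python3 -c "
from h import *
go(531.4,-25.8,145,91);grab('wrist','w5.png')"
```

```text
time_s: 12.88
ee_pos: [531.6, -26.7, 143.7]
ee_rot: [-180.0, 0.0, 90.7]
force: [-0.2, 1.0, -0.2]
gripper_width: 14.1
time_s: 13.13
ee_pos: [531.6, -27.2, 143.8]
ee_rot: [-180.0, 0.0, 90.6]
force: [-0.2, -0.9, -0.9]
gripper_width: 13.7
t 13.13 xyz cm [ 0.14 -0.02 -0.12] yaw units -0.08 pos [531.6 -27.2 143.8] rot [-180.     0.    90.6] F [-0.2 -0.9 -0.9] w 13.7
```

View pics/w5.png

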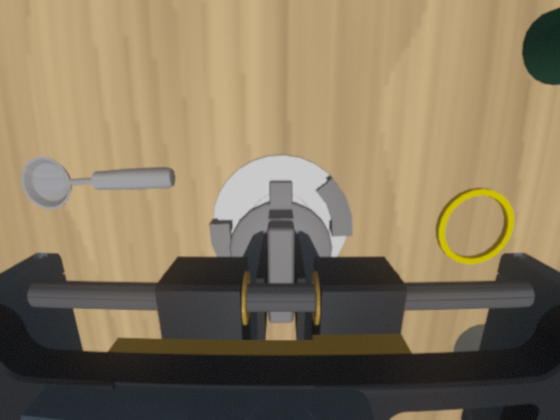

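The ring hangs level over the cup, with its ear tip at (281,181). The cup rim is visible behind it.

Run:
```python
from h import *
from scipy.optimize import least_squares
f=load('w5.png');im=f['pixels'].astype(int)
s=telemetry.state();print(s['ee_pos'])
print(ray(f,[[281,181]],111)[0], ray(f,[[281,222]],147)[0])
# ring outer silhouette row 225..255 left/right: dark grey ring top
m=((im.min(2)>165)&(im.max(2)-im.min(2)<30)).astype(np.uint8)
L=[]
for v in range(163,215,3):
    u=np.where(m[v,200:330])[0]+200
    L.append([u.min()-.5,v])
    if v<178:
        L.append([u.max()+.5,v])
P=ray(f,L,60)[:,:2]
r=least_squares(lambda p:np.hypot(*(P-p[:2]).T)-53.3,[531,-25],loss='soft_l1');print('cup',r.x,np.abs(r.fun).round(1))
```

```text
[531.62004753 -27.02054182 143.79680834]
[531.20737356  16.88314294 111.        ] [531.29419577   2.84226344 147.        ]
cup [531.23281581 -26.22507457] [0.  0.5 0.1 0.  0.2 0.1 0.2 0.5 0.3 0.7 0.3 0.  0.2 0.2 0.  0.3 0.1 0.
 0.  0.1 0.4 0.  0.3]
```

```bash
python3 -m inch '[{"x":0.08,"y":0,"z":1,"yaw":0,"gripper":-1},{"x":0,"y":0,"z":1.2,"yaw":0,"gripper":-1},{"x":0,"y":0,"z":1,"yaw":0,"gripper":-1},{"x":0,"y":0,"z":0.6,"yaw":0,"gripper":-1},{"x":0,"y":0,"z":0.3,"yaw":0,"gripper":-1},{"x":0,"y":0,"z":0.1,"yaw":0,"gripper":-1},{"x":0,"y":0,"z":0,"yaw":0,"gripper":-1},{"x":0,"y":0,"z":0,"yaw":0,"gripper":-1},{"x":0,"y":0,"z":0,"yaw":0,"gripper":-1}]'
python3 -m inch '[{"x":0,"y":0,"z":0.1,"yaw":0,"gripper":-1},{"x":0,"y":0,"z":0,"yaw":0,"gripper":-1}]'
python3 -c "
from h import *
go(531.3,-26,98,91)"
```

```text
time_s: 13.93
ee_pos: [532.1, -25.3, 102.3]
ee_rot: [179.9, -0.0, 90.7]
force: [-0.0, 0.3, -1.3]
gripper_width: 13.9
time_s: 14.1
ee_pos: [531.9, -25.4, 101.0]
ee_rot: [180.0, -0.0, 90.7]
force: [-0.3, -0.4, -0.7]
gripper_width: 13.7
t 14.10 xyz cm [-0.06 -0.06  0.3 ] yaw units -0.06 pos [531.9 -25.4 101. ] rot [180.   -0.   90.7] F [-0.3 -0.4 -0.7] w 13.7
```

```bash
python3 -m inch '[{"x":-0.04,"y":-0.05,"z":0.1,"yaw":0,"gripper":-1},{"x":0,"y":0,"z":0,"yaw":0,"gripper":-1}]'
python3 -m inch '[{"x":0,"y":0,"z":0.1,"yaw":0,"gripper":-1},{"x":0,"y":0,"z":0,"yaw":0,"gripper":-1}]'
```

```text
time_s: 14.27
ee_pos: [531.4, -25.8, 99.9]
ee_rot: [180.0, -0.0, 90.7]
force: [0.5, -0.8, -0.2]
gripper_width: 13.7
time_s: 14.43
ee_pos: [531.4, -25.8, 99.8]
ee_rot: [180.0, 0.0, 90.7]
force: [-1.9, 0.1, 5.4]
gripper_width: 13.8
```

```bash
python3 -m inch '[{"x":0,"y":0,"z":0,"yaw":0,"gripper":-1},{"x":0,"y":0,"z":0,"yaw":0,"gripper":-1},{"x":0,"y":0,"z":0,"yaw":0.6,"gripper":-1},{"x":0,"y":0,"z":0,"yaw":0.6,"gripper":-1},{"x":0,"y":0,"z":0,"yaw":0.6,"gripper":-1},{"x":0,"y":0,"z":0,"yaw":0.6,"gripper":-1},{"x":0,"y":0,"z":0,"yaw":0.6,"gripper":-1},{"x":0,"y":0,"z":0,"yaw":0.6,"gripper":-1},{"x":0,"y":0,"z":0,"yaw":0.6,"gripper":-1},{"x":0,"y":0,"z":0,"yaw":0.6,"gripper":-1},{"x":0,"y":0,"z":0,"yaw":0,"gripper":-1}]'
python3 -c "
from h import *
go(531.3,-26,99.8,24);print(telemetry.state()['torque'])"
```

```text
time_s: 15.35
ee_pos: [532.0, -25.9, 99.8]
ee_rot: [179.9, -0.0, 66.6]
force: [-0.2, -0.2, 5.9]
gripper_width: 13.8
t 15.35 xyz cm [-0.04 -0.06  0.  ] yaw units 8.52 pos [532.  -25.9  99.8] rot [179.9  -0.   66.6] F [-0.2 -0.2  5.9] w 13.8
[-0.09263291  0.18233755 -0.11415595]
```

```bash
python3 -m inch '[{"x":0,"y":0,"z":0,"yaw":0.6,"gripper":-1},{"x":0,"y":0,"z":0,"yaw":0.6,"gripper":-1},{"x":0,"y":0,"z":0,"yaw":0.6,"gripper":-1},{"x":0,"y":0,"z":0,"yaw":0.6,"gripper":-1},{"x":0,"y":0,"z":0,"yaw":0,"gripper":-1}]'
python3 -m inch '[{"x":0,"y":0,"z":0,"yaw":0.6,"gripper":-1},{"x":0,"y":0,"z":0,"yaw":0.6,"gripper":-1},{"x":0,"y":0,"z":0,"yaw":0.6,"gripper":-1},{"x":0,"y":0,"z":0,"yaw":0.6,"gripper":-1},{"x":0,"y":0,"z":0,"yaw":0,"gripper":-1}]'
python3 -m inch '[{"x":0,"y":0,"z":0,"yaw":0.6,"gripper":-1},{"x":0,"y":0,"z":0,"yaw":0.6,"gripper":-1},{"x":0,"y":0,"z":0,"yaw":0.6,"gripper":-1},{"x":0,"y":0,"z":0,"yaw":0.6,"gripper":-1},{"x":0,"y":0,"z":0,"yaw":0.6,"gripper":-1},{"x":0,"y":0,"z":0,"yaw":0.5,"gripper":-1},{"x":0,"y":0,"z":0,"yaw":0,"gripper":-1}]'
python3 -c "
from h import *
go(531.3,-26,99.8,24);print(telemetry.state()['torque'])"
```

```text
time_s: 15.77
ee_pos: [532.1, -25.9, 99.8]
ee_rot: [179.9, -0.1, 54.6]
force: [1.0, -0.8, 5.1]
gripper_width: 13.8
time_s: 16.18
ee_pos: [532.2, -25.9, 99.8]
ee_rot: [179.9, -0.1, 42.6]
force: [-0.0, 0.1, 5.3]
gripper_width: 13.8
time_s: 16.77
ee_pos: [532.2, -25.9, 99.8]
ee_rot: [179.9, -0.1, 25.2]
force: [0.2, -0.1, 5.5]
gripper_width: 13.9
t 16.77 xyz cm [-0.09 -0.02  0.  ] yaw units 0.23 pos [532.2 -25.9  99.8] rot [ 1.799e+02 -1.000e-01  2.520e+01] F [ 0.2 -0.1  5.5] w 13.9
[-0.14182303  0.20398176 -0.08261791]
```

Turned in without resistance. Release, rise, and look.

```bash
python3 -m inch '[{"x":0,"y":0,"z":0,"yaw":0.25,"gripper":-1},{"x":0,"y":0,"z":-0.05,"yaw":0,"gripper":-1},{"x":0,"y":0,"z":0,"yaw":0,"gripper":-0.3},{"x":0,"y":0,"z":0,"yaw":0,"gripper":-0.3},{"x":0,"y":0,"z":0,"yaw":0,"gripper":-0.3},{"x":0,"y":0,"z":0,"yaw":0,"gripper":-0.3},{"x":0,"y":0,"z":-2,"yaw":0,"gripper":-0.3},{"x":0,"y":0,"z":-3,"yaw":0,"gripper":-0.3},{"x":0,"y":0,"z":-3,"yaw":0,"gripper":-0.3},{"x":-2,"y":0,"z":-3,"yaw":0,"gripper":-0.3},{"x":-3,"y":0,"z":-2,"yaw":0,"gripper":-0.3},{"x":0,"y":0,"z":0,"yaw":0,"gripper":-0.3}]'
python3 - <<'E'
from h import *
a=grab('wrist','w6.png');t=grab('top','t6.png');s=grab('scene','s6.png')
x=a['pixels'][40:300,120:440];y=s['pixels'][195:275,225:310]
cv2.imwrite('pics/fin.png',np.hstack([cv2.resize(x,(480,390)),cv2.resize(y,(320,390),interpolation=cv2.INTER_CUBIC)])[:,:,::-1])
E
```

```text
time_s: 17.77
ee_pos: [483.8, -47.3, 233.5]
ee_rot: [179.8, -0.2, 23.9]
force: [-1.2, 0.2, -0.4]
gripper_width: 32.0
```

View pics/fin.png

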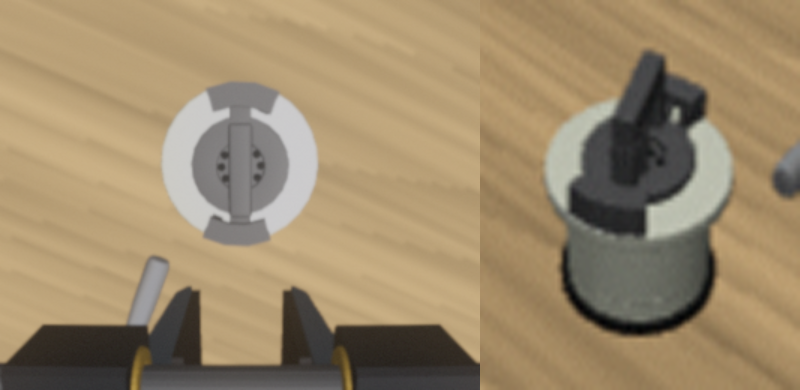

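The ring is flat, its bar is in line with the claws, and both ears are under them. The disc is centred beneath it, and the gripper is clear.

```bash
python3 -m inch '[{"x":0,"y":0,"z":0,"yaw":0,"gripper":-0.3},{"x":0,"y":0,"z":0,"yaw":0,"gripper":-0.3}]'; python3 -c "
from h import *
print(env.job_done())"
```

```text
time_s: 18.08
ee_pos: [485.6, -45.8, 228.0]
ee_rot: [-179.9, 0.1, 24.0]
force: [0.3, -0.0, -0.6]
gripper_width: 31.5
the job is handed in; nothing more can be done
None
```

The job is done and handed in at about 18 s of the 54 s allowed; no verdict comes back.

**What I did:** I set the strainer disc in the cup's mouth. I then lowered the grey lock ring onto the rim, with its bar about 67° anticlockwise of the claws. I turned it clockwise until the bar lined up with them (tool at 24°, measured claw axis about 24°), then let go and backed off. I did not touch the purple look-alikes.

**Last checks:**
- **Pictures:** after release, the wrist and scene pictures show the disc centred under the ring. The ring looks flat, with both ears under the claws and the bar in line.
- **Forces:** my readings never passed about 6 N vertically, and nothing resisted the turn.
- **Not measured:** the final ring and disc positions were judged by eye from those pictures. My position estimates agreed with each other to about 1 to 3 mm.
- **Failed:** three early move calls were refused because their rows left out some fields. They moved nothing.

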